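File a steel lid between the sliding dividers of the sorting drawer

TASK

Take the rinsed steel lid out of the drip stand and slide it down upright between the orange and the yellow divider, about midway along them, in the open sorting drawer until it stands on the drawer floor; they are sprung closer together than the lid is thick and give way as it is pressed in. Let go of it, then push the drawer fully home without slamming it. Leave the bottle, the cup and the crushed can on the table undisturbed.

Things in the scene. Friction and masses are not known exactly. Their poses are not given: they have to be found in the camera images.
- lid: Rectangular steel lid standing on edge in the drip stand: 110 mm wide (its x), 14 mm thick (its y), 115 mm tall (its z); about 0.11 to 0.22 kg. Lower edge is rounded (7 mm radius) along its whole width; the sides above it are flat. Origin: middle of the lower edge, at its lowest line. Front and back are alike. It can be taken by its upper 50 mm from above, fingers closing along its y.
- stand: Green plastic drip stand, fixed to the worktop; base 135 (x) by 50 (y) by 12 mm high with a slot along its x, 16 mm wide, between two walls whose tops are 57 mm above the worktop; the lid stands in it on the 12 mm high base, and lifts straight up out of it (it may lean a few degrees in the slot). Origin: centre of its underside.
- unit: White plastic sorting unit, fixed, 276 mm wide (y), 240 mm deep (x), 207 mm high; its front faces -x of its own frame. Green flap closes its bottom compartment. Origin: middle of the lower front edge of the carcass. The drawer runs in under its top plate (underside 197 mm above the worktop, 127 mm above the drawer floor), so a lid that is not all the way down, or not upright, would catch.
- drawer (a joint): Opening of the top drawer in m: 0 = shut, grows as the drawer comes out along the unit's -x, 0.19 at most; it starts 0.15 to 0.18 open and slides with about 2 N of friction, and stays where it is left. Blue front panel 276 mm wide, 12 mm thick, its top 202 mm above the worktop; grey tray behind it, inside 246 mm wide, side walls' tops 125 mm above the worktop. Crushed cans 36 mm tall are fixed near its side walls.
- bay (a point): Point on the drawer's inner floor (70 mm above the worktop), midway along the dividers, 68 mm behind the back of the front panel; moves with the drawer. Axes as the unit's: x to the back, y to the left across the drawer, z up. The lid stands here with its width along this x; there is 68 mm from here to the front panel.
- handle (a point): Middle of the steel bar handle of the drawer, 35 mm in front of the panel's outer face, bar 110 mm long along y, 170 mm above the worktop; moves with the drawer. Pushing it towards the unit shuts the drawer.
- left_face (a point): Orange divider in the drawer, on the +y side of the gap: point on its inner (gap side) face, midway along, 30 mm above the drawer floor. Plate 120 mm long along x, 4 mm thick, upright to 42 mm above the drawer floor, then a lip flares outwards 25 degrees from vertical up to 63 mm. It slides along the drawer's y, outwards by up to 35 mm, against a soft spring (about 2 N at the start, plus 0.2 N per mm) that pushes it back towards the gap.
- right_face (a point): Yellow divider, the mirror image of the orange one on the -y side of the gap: point on its inner face, midway along, 30 mm above the drawer floor. The gap between the two faces is 6 mm at the start, in line with the bay point; the mouth between the lips' tops is 25 mm. The lid must be pressed in (about 6 to 12 N downwards) and spreads them; pinched by the springs, it may not sink to the floor by its own weight.
- bottle: Clear bottle with a blue cap standing on the worktop, 64 mm across, 190 mm tall; bystander. Origin: centre of its underside.
- cup: White yogurt cup standing on the worktop, 70 mm across at the rim, 85 mm tall; bystander. Origin: centre of its underside.
- can: Red crushed drinks can on the worktop, 66 mm across, 36 mm high; bystander. Origin: centre of its underside.
Not all that is in view belongs to the job. There is more than one size of the lid; the one meant has the size given above.

How it is judged:
By the outcome, as a careful person would: the job done as asked, in the order asked, and still so for the second after the job is handed in, with the robot touching nothing.
It also fails if it takes over 58 s, if anything falls off the work surface, if the arm or the gripper's body presses on something with over 40 N, if the wrist force passes 120 N, or if a joint passes its speed limit or range.

ROBOT

A 7-joint arm with a two-finger parallel gripper is mounted at the origin on the work surface. World frame = base frame: x ahead of the robot, y to its left, z up, the work surface at z = 0. Lengths are in m, angles in rad, forces in N, time in s.
With the tool pointing down it reaches from about 0.4 to 0.875 m from the base axis. Payload 4.4 kg.
Tool frame: the origin (TCP) lies at the very end of the fingers, on their centre line; the grasp point (between the pads) lies 19 mm behind it; y points along the fingers, z is the direction in which the jaws open and shut, and the axes are right-handed (so a half turn about y gives the same grasp; the last joint's range is limited). The gripper opens to 85 mm and grips with 20 to 120 N. Pads are 22 mm wide; open, the fingers measure 114 mm over their backs; the gripper's body (76 mm by 85 mm) begins 54 mm behind the grasp point. The pads swing forward as they close: fully open they stand 13 mm farther back than shut.
Start: joints at [1.083, 0.628, 0.038, 1.517, -0.027, 0.996, -0.02], TCP at [0.266, -0.593, 0.231] pointing down, gripper open.
Joint ranges: [-3.06, 3.06], [-0.37, 2.12], [-1.25, 1.32], [0.18, 2.47], [-1.1, 4.24], [0.23, 1.98], [-2.94, 2.94]. Speed limits (rad/s): [2.57, 2.57, 3.14, 3.14, 3.14, 3.14, 3.14].

INTERFACE

Orientations are given as [roll, pitch, yaw] about the fixed x, y, z axes, in that order (R = Rz(yaw) Ry(pitch) Rx(roll)).
In Python, from workcell import env gives the robot as it stands. The module is installed in compiled form; this text tells all that it offers.
- The arm moves only by the shell command python3 -m jog 'ROWS' [FORCE]. ROWS is JSON, a list that holds one entry, the list of rows, each a list of 5 numbers: the shift along the tool's x, y, z scaled (see below), then the turn about the tool's y scaled (see below), then the opening, from 0 (shut) to 1 (fully open). A call has 1 to 12 rows; each row is the pose to reach, as a shift and turn from the pose measured when the call began, along the tool's axes at that moment; what a row does not reach only later rows make up. The controller multiplies each number of a shift by 0.6 m and each number of a turn by 45 degrees. A row lasts 1/8 s, in which the tool goes at most 62.5 mm and 10.7 degrees, less where a joint would pass 70% of its speed; a pose out of reach is approached as far as the arm can. A call with a number of a shift or a turn outside -1 to 1 is refused whole. A call with a gripper value outside its range is refused whole. The fingers move at their own pace and stop on an object; FORCE is the grip in N (left out, the last holds). Time passes only in rows, so rows that repeat a pose let the fingers close. It gives the time, the measured TCP pose, the force and the opening at its end, in the units of the state.
- env.get_state(): the state, without advancing time (a new reading comes with each control period).
- env.camera(name): name is "scene" or "top"; returns a dict with "frame" (420x560x3 uint8, blue, green, red), "depth" (420x560 float32, m along the optical axis (not along the pixel's ray), 0 where there is no reading), "mtx" (3x3 intrinsics, pixels), "k1" (the pictures are not rectified: a ray, as slopes to the right and down, at radius r is drawn at 1 + k1 r^2 times it, then the intrinsics apply), "extrinsics" (4x4, takes a point from camera to world coordinates). Camera axes: x right, y up, looking along -z (the intrinsics and any distortion apply to the point x, -y, -z); pixel columns grow to the right and rows downward; lengths in m; the calibration is good to about 2 mm. A picture is of the moment at which its call begins.
- env.sign_off(): hands the job in, once; it reports no verdict.
The state is a dict: "clock": time; "joint_positions": joint angles; "qvel": joint speeds; "effort": joint torques, N m; "tool_pos": TCP position; "orientation": TCP orientation; "wrist_force": force on the tool from outside, world axes, zero at the start; "wrist_torque": the same for the moment, N m; "width": finger opening in m.
Only numpy, scipy, OpenCV 4.12 (cv2) and the standard library are available. Lean on these libraries where they do the work, as an engineer would, in place of code of your own. Each camera call takes 0.05 s, during which the arm holds its last target. There are 200 camera calls.

## Working session

There is one attempt and no reset: what is moved stays moved. The work goes in short steps, Python scripts to look and compute and a shell command to move; the robot and the scene stay as the last step left them, time stands still between calls to the robot, and variables do not carry over. Pictures are saved under pics/ and viewed, about 8 in all and at most 12, crops included, and the job is handed in when it is done.

```bash
mkdir -p pics
cat > h.py <<'E'
import numpy as np, cv2, pickle
from workcell import env
def snap(n,tag):
    c=env.camera(n); pickle.dump(c,open(f'{tag}.pkl','wb')); cv2.imwrite(f'pics/{tag}.png',c['frame']); return c
def load(tag): return pickle.load(open(f'{tag}.pkl','rb'))
def cloud(c):
    h,w=c['depth'].shape; v,u=np.mgrid[0:h,0:w].astype(float)
    return pts(c,u.ravel(),v.ravel(),c['depth'].ravel()).reshape(h,w,3)
def pts(c,u,v,d):
    K=np.array(c['mtx']);k=c['k1']
    p=cv2.undistortPoints(np.stack([u,v],-1).reshape(-1,1,2).astype(float),K,np.array([k,0,0,0.])).reshape(-1,2)
    X=np.stack([p[:,0]*d,-p[:,1]*d,-d],-1); E=np.array(c['extrinsics'])
    return X@E[:3,:3].T+E[:3,3]
E
python3 - <<'E'
from h import *
a=snap('scene','s0');b=snap('top','t0')
for c in(a,b): print(c['mtx'],c['k1'],np.round(c['extrinsics'],3))
s=env.get_state(); print(s)
E
```

```text
[[526.06194649   0.         283.06453906]
 [  0.         526.06194649 219.00931422]
 [  0.           0.           1.        ]] -0.06507448867837089 [[-0.096 -0.913  0.396  1.083]
 [ 0.995 -0.088  0.039  0.011]
 [-0.     0.398  0.917  1.336]
 [ 0.     0.     0.     1.   ]]
[[392.24677285   0.         279.37777237]
 [  0.         392.24677285 210.90918798]
 [  0.           0.           1.        ]] -0.0957014975591154 [[-0.025  0.982 -0.189  0.38 ]
 [-1.    -0.026 -0.005 -0.05 ]
 [-0.009  0.189  0.982  1.045]
 [ 0.     0.     0.     1.   ]]
{'clock': 0.1, 'joint_positions': array([ 1.08317264,  0.629248  ,  0.0384641 ,  1.51825904, -0.02698664,
        0.9963268 , -0.01998798]), 'qvel': array([-0.00038652, -0.00407187,  0.00046633, -0.00305327,  0.00025797,
       -0.00093376,  0.0003939 ]), 'effort': array([ 3.81642501e-03, -5.64517307e+01,  1.23057134e+00, -1.93970168e+01,
        1.13048544e-02,  5.38436478e-03,  2.71171331e-05]), 'tool_pos': array([ 0.2659094 , -0.59250273,  0.23048793]), 'orientation': array([-1.57251857e+00, -3.96721718e-05, -2.71976508e+00]), 'wrist_force': array([ 0.44993201, -0.02234197, -0.53889139]), 'wrist_torque': array([-0.01943333,  0.03274216, -0.05278788]), 'width': 0.08555566024279576}
```

View pics/s0.png

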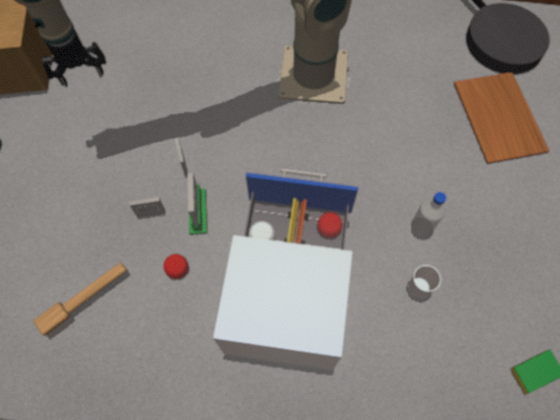

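View pics/t0.png

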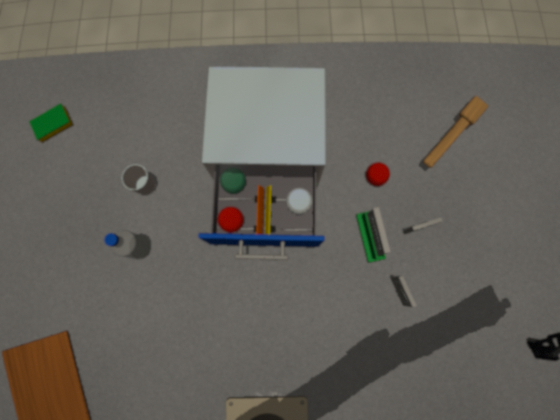

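The scene view shows the lid in the green stand at about (195,200), two other upright plates at (181,155) and (147,205), the drawer with orange/yellow dividers at about (297,222), the bottle (430,212), cup (425,282) and red can (176,265). In the top view these are the stand and lid at (378,232), plates at (408,292) and (423,226), and dividers at (264,210). The plate in the stand is the likely one. I'll measure all three and enlarge crops of the stand and drawer.

Run:
```python
from h import *
t=load('t0');s=load('s0');P=cloud(t);S=cloud(s)
def reg(P,r0,r1,c0,c1,z0,z1):
    q=P[r0:r1,c0:c1].reshape(-1,3); return q[(q[:,2]>z0)&(q[:,2]<z1)&np.isfinite(q).all(1)]
def rect(q,n):
    if len(q)<5: print(n,len(q));return
    (c,wh,a)=cv2.minAreaRect((q[:,:2]*1000).astype(np.float32)); print(n,len(q),np.round(c,1),np.round(wh,1),round(a,1),'z',np.round(np.percentile(q[:,2],[2,50,98])*1000,1))
for nm,C,box in [('T lid',P,(195,270,345,400)),('T plateA',P,(265,315,390,425)),('T plateB',P,(210,242,395,450)),('S lid',S,(165,240,184,215)),('S plateA',S,(130,178,170,189)),('S plateB',S,(190,220,125,165))]:
    rect(reg(C,*box,.02,.3),nm+' all'); q=reg(C,*box,.02,.3); zt=np.percentile(q[:,2],97); rect(q[q[:,2]>zt-.012],nm+' top')
rect(reg(P,228,252,195,330,.185,.22),'T panel top')
rect(reg(S,168,215,240,360,.190,.22),'S panel top')
rect(reg(P,60,168,195,335,.19,.23),'T unit top'); rect(reg(S,230,360,210,355,.19,.23),'S unit top')
rect(reg(P,245,265,230,295,.15,.19),'T handle'); rect(reg(S,165,185,275,330,.15,.19),'S handle')
rect(reg(P,180,238,250,278,.11,.16),'T div tops');
# crops
cr=[cv2.resize(t['frame'][180:315,340:475],(540,540),interpolation=3)]
cv2.imwrite('pics/c1.png',cv2.resize(t['frame'][170:320,210:420],None,fx=3.8,fy=3.8,interpolation=3))
cv2.imwrite('pics/c2.png',cv2.resize(s['frame'][130:260,120:340],None,fx=3.6,fy=3.6,interpolation=3))
```

```text
T lid all 873 [ 505.6 -282.6] [125.9  25.2] 13.9 z [ 24.4  96.  128.7]
T lid top 321 [ 506.2 -285.4] [111.3  15.5] 11.3 z [118.7 126.1 130. ]
T plateA all 353 [ 358.4 -350.7] [79.8 13.9] 21.9 z [22.4 71.1 85.3]
T plateA top 170 [ 358.7 -351.4] [79.6 11.9] 23.0 z [73.5 81.6 86. ]
T plateB all 182 [ 523.7 -414.9] [11.1 82.1] 15.6 z [28.5 80.9 85.1]
T plateB top 135 [ 524.1 -415.3] [10.5 81.1] 15.6 z [74.4 81.5 85.2]
S lid all 646 [ 472.4 -294.5] [197.   37.3] 17.6 z [ 25.6  93.3 131. ]
S lid top 237 [ 508.2 -283.5] [113.3  15.1] 9.9 z [119.3 126.2 132.6]
S plateA all 167 [ 396.5 -333.1] [156.9  13.2] 24.1 z [ 26.9  80.8 115.5]
S plateA top 100 [ 396.5 -333.1] [156.9  12.9] 24.2 z [ 77.6  83.3 127.8]
S plateB all 435 [ 527.5 -413.6] [17.  81.2] 16.5 z [22.  62.5 85.9]
S plateB top 151 [ 526.2 -413.8] [15.7 79.9] 12.3 z [73.9 81.7 88.5]
T panel top 777 [488.1  -4.1] [274.8  12.8] 87.4 z [188.2 200.8 204.4]
S panel top 696 [491.2  -2.2] [272.9  16.6] 87.2 z [190.6 200.4 206.1]
T unit top 11617 [771.8 -16.7] [276.3 245.3] 87.2 z [202.7 206.1 209.1]
S unit top 13267 [771.7 -16.3] [275.5 243.8] 87.3 z [202.6 207.7 212.1]
T handle 334 [456.3  -2.2] [120.7  31.3] 88.5 z [169.1 173.6 176.7]
S handle 256 [467.   -2.9] [ 51.5 128.1] 1.9 z [167.3 174.  187.7]
T div tops 535 [563.1  -7.8] [ 32.3 118.3] 87.3 z [112.2 125.6 133.9]
```

View pics/c1.png

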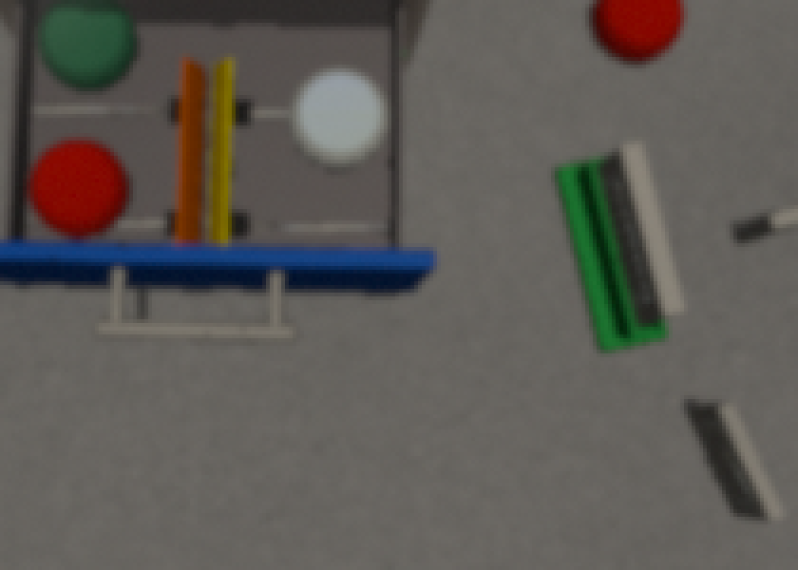

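View pics/c2.png

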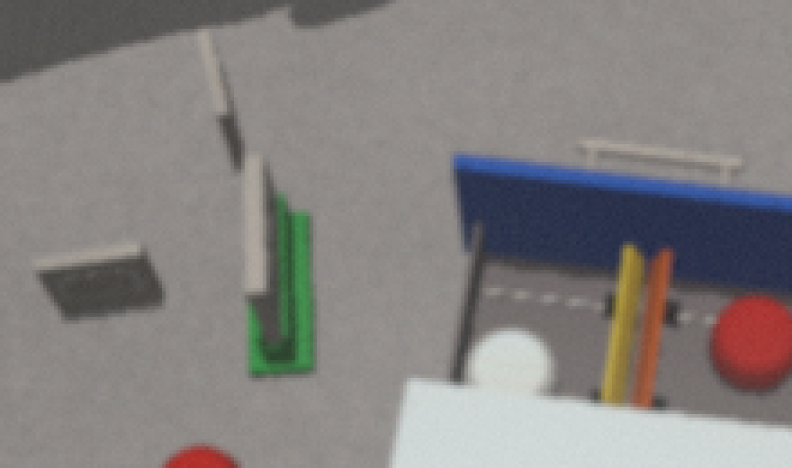

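The plate in the stand is the one meant. It measures about 111 × 15 mm in plan and its top is at z = 127 mm (12 + 115). The loose plates A (408,292) and B (423,226) are only about 80 × 11 mm and about 85 mm tall. The crops confirm that it is the one in the green stand, and that the divider gap is clear. Next I'll refine the angles and lean.

```bash
cat >> h.py <<'E'
def plan(x,y,z,yawz,verbose=True):
    """world target TCP, jaw axis direction in deg (mod 180) -> scaled tool shift and turn"""
    from scipy.spatial.transform import Rotation as Ro
    s=env.get_state(); R=Ro.from_euler('xyz',s['orientation']).as_matrix()
    d=R.T@(np.array([x,y,z])-s['tool_pos'])/0.6
    cur=np.degrees(np.arctan2(R[1,2],R[0,2])); t=(yawz-cur+90)%180-90
    print('t',round(float(s['clock']),2),'tcp',np.round(s['tool_pos'],4),'jaw',round(cur%180,2),'tilt',np.round(np.degrees(s['orientation'][:2]),2),'F',np.round(s['wrist_force'],1),'w',round(float(s['width']),4))
    print('row',np.round(d,4),'turn',round(-t/45,4)); return R
E
python3 - <<'E'
from h import *
t=load('t0');s=load('s0');P=cloud(t);S=cloud(s)
def reg(P,r0,r1,c0,c1,z0,z1):
    q=P[r0:r1,c0:c1].reshape(-1,3)*1000; return q[(q[:,2]>z0)&(q[:,2]<z1)]
def pca(q,n):
    for _ in range(3):
        m=q.mean(0); w,V=np.linalg.eigh(np.cov((q-m)[:,:2].T)); d=V[:,1]; a=(q-m)[:,:2]@V
        q=q[abs(a[:,0])<2.5*a[:,0].std()]
    lo,hi=np.percentile((q-m)[:,:2]@d,[1,99]); c=m[:2]+d*(lo+hi)/2
    print(n,len(q),'mid',np.round(c,1),'len',round(hi-lo,1),'ang',round(np.degrees(np.arctan2(d[1],d[0]))%180,2),'wid',round(a[:,0].std()*3.46,1))
for n,C,b in [('T',P,(195,270,345,400)),('S',S,(165,240,184,215))]:
    pca(reg(C,*b,121,140),n+' lidtop')
    q=reg(C,*b,68,116); m=q.mean(0); u,sv,vt=np.linalg.svd(q-m); nn=vt[2]*np.sign(vt[2][1]); print(n,'side',len(q),nn.round(3),'yaw',np.degrees(np.arctan2(-nn[0],nn[1])).round(2),'lean',np.degrees(np.arcsin(nn[2])).round(2),'res',sv[2]/len(q)**.5)
pca(reg(P,228,252,195,330,194,212),'T panel'); pca(reg(S,168,215,240,360,194,212),'S panel')
pca(reg(P,245,265,230,295,164,185),'T handle')
for n,C,im,b in [('T',P,t,(175,240,245,285)),('S',S,s,(195,245,280,315))]:
    hsv=cv2.cvtColor(im['frame'],cv2.COLOR_BGR2HSV)
    for nm,h0,h1 in [('orange',3,16),('yellow',20,35)]:
        M=(hsv[...,0]>=h0)&(hsv[...,0]<=h1)&(hsv[...,1]>120); Q=C.copy(); Q[~M]=0
        q=reg(Q,*b,122,145); 
        if len(q)>10: pca(q,n+nm)
hsv=cv2.cvtColor(t['frame'],cv2.COLOR_BGR2HSV); M=(hsv[...,0]>50)&(hsv[...,0]<75)&(hsv[...,1]>120); Q=P.copy(); Q[~M]=0
q=reg(Q,195,270,345,400,45,66); pca(q,'stand wall top')
R=plan(.507,-.2845,.20,101)
E
```

```text
T lidtop 303 mid [ 506.4 -285. ] len 108.5 ang 10.98 wid 15.5
T side 242 [-0.195  0.981  0.02 ] yaw 11.22 lean 1.15 res 1.1195727219094507
S lidtop 226 mid [ 508.9 -283.4] len 110.3 ang 10.09 wid 15.1
S side 153 [-0.118  0.993  0.013] yaw 6.78 lean 0.76 res 3.2684424589646435
T panel 729 mid [487.6  -4. ] len 269.7 ang 87.33 wid 12.3
S panel 605 mid [491.4  -2.5] len 267.5 ang 87.25 wid 13.0
T handle 292 mid [448.4  -2.2] len 115.8 ang 86.97 wid 17.8
Torange 179 mid [563.6   3.8] len 113.5 ang 177.46 wid 8.7
Tyellow 161 mid [562.3 -19.7] len 115.7 ang 177.43 wid 8.4
Sorange 127 mid [562.    7.1] len 111.8 ang 176.8 wid 8.0
Syellow 146 mid [560.8 -16.1] len 111.5 ang 177.12 wid 9.1
stand wall top 155 mid [ 502.7 -275.7] len 115.0 ang 10.77 wid 6.4
t 0.1 tcp [ 0.2659 -0.5925  0.2305] jaw 114.17 tilt [-90.1  -0. ] F [ 0.4 -0.  -0.5] w 0.0856
row [-0.5768  0.0513 -0.3037] turn 0.2926
```

```bash
python3 -m jog '[[[-0.19,0.03,-0.1,0.1,1],[-0.38,0.05,-0.2,0.2,1],[-0.578,0.051,-0.304,0.297,1],[-0.578,0.051,-0.304,0.297,1],[-0.578,0.051,-0.304,0.297,1],[-0.578,0.051,-0.304,0.297,1],[-0.578,0.051,-0.304,0.297,1],[-0.578,0.051,-0.304,0.297,1],[-0.578,0.051,-0.304,0.297,1],[-0.578,0.051,-0.304,0.297,1]]]'
python3 - <<'E'
from h import *
plan(.5075,-.2843,.082,100.8)
E
```

```text
clock: 1.35
tool_pos: [0.5062, -0.2863, 0.2003]
orientation: [-1.572, -0.001, -2.957]
wrist_force: [0.3, -0.5, 0.3]
width: 0.0853
t 1.35 tcp [ 0.5062 -0.2863  0.2003] jaw 100.59 tilt [-9.004e+01 -6.000e-02] F [ 0.3 -0.5  0.3] w 0.0853
row [-0.003   0.1972 -0.0028] turn -0.0047
```

```bash
python3 -m jog '[[[-0.003,0.06,-0.003,-0.005,1],[-0.003,0.12,-0.003,-0.005,1],[-0.003,0.17,-0.003,-0.005,1],[-0.003,0.197,-0.003,-0.005,1],[-0.003,0.197,-0.003,-0.005,1],[-0.003,0.197,-0.003,-0.005,1],[-0.003,0.197,-0.003,-0.005,0],[-0.003,0.197,-0.003,-0.005,0],[-0.003,0.197,-0.003,-0.005,0],[-0.003,0.197,-0.003,-0.005,0],[-0.003,0.197,-0.003,-0.005,0],[-0.003,0.197,-0.003,-0.005,0]]]' 80; python3 -m jog '[[[0,0,0,0,0],[0,0,0,0,0],[0,0,0,0,0]]]'
python3 - <<'E'
from h import *
plan(.5075,-.2843,.32,100.8)
E
```

```text
clock: 2.85
tool_pos: [0.5079, -0.2849, 0.0825]
orientation: [-1.57, -0.0, -2.953]
wrist_force: [-0.1, -1.9, 2.7]
width: 0.0132
clock: 3.22
tool_pos: [0.5079, -0.2849, 0.0825]
orientation: [-1.57, -0.0, -2.953]
wrist_force: [1.8, -0.3, 1.2]
width: 0.0129
t 3.23 tcp [ 0.5079 -0.2849  0.0825] jaw 100.8 tilt [-8.996e+01 -1.000e-02] F [ 1.8 -0.3  1.2] w 0.0129
row [ 0.0006 -0.3959 -0.0009] turn -0.0
```

Gripped (width about 13 mm). I'll lift straight up.

```bash
python3 -m jog '[[[0,-0.05,0,0,0],[0,-0.1,0,0,0],[0,-0.17,0,0,0],[0,-0.25,0,0,0],[0,-0.33,0,0,0],[0,-0.397,0,0,0],[0,-0.397,0,0,0],[0,-0.397,0,0,0],[0,-0.397,0,0,0]]]'
python3 - <<'E'
from h import *
plan(.5622,-.0062,.32,87.3)
E
```

```text
clock: 4.35
tool_pos: [0.5069, -0.284, 0.3186]
orientation: [-1.573, -0.004, -2.953]
wrist_force: [-0.1, -0.5, -2.6]
width: 0.0133
t 4.35 tcp [ 0.5069 -0.284   0.3186] jaw 100.81 tilt [-90.13  -0.2 ] F [-0.1 -0.5 -2.6] w 0.0133
row [-0.1774 -0.002  -0.4374] turn 0.3002
```

```bash
python3 -m jog '[[[-0.04,-0.002,-0.08,0.06,0],[-0.08,-0.002,-0.17,0.12,0],[-0.12,-0.002,-0.27,0.2,0],[-0.15,-0.002,-0.36,0.26,0],[-0.177,-0.002,-0.437,0.3,0],[-0.177,-0.002,-0.437,0.3,0],[-0.177,-0.002,-0.437,0.3,0],[-0.177,-0.002,-0.437,0.3,0],[-0.177,-0.002,-0.437,0.3,0],[-0.177,-0.002,-0.437,0.3,0]]]'
python3 - <<'E'
from h import *
plan(.5622,-.0062,.16,87.3)
s=snap('scene','s1'); t=snap('top','t1')
a=cv2.resize(s['frame'][120:270,210:390],None,fx=2.2,fy=2.2,interpolation=3)
b=cv2.resize(t['frame'][120:270,180:360],None,fx=2.2,fy=2.2,interpolation=3)
cv2.imwrite('pics/c3.png',np.hstack([a,b]))
E
```

```text
clock: 5.6
tool_pos: [0.562, -0.0073, 0.32]
orientation: [-1.572, -0.004, 3.093]
wrist_force: [0.7, -1.0, -2.0]
width: 0.0128
t 5.6 tcp [ 0.562  -0.0073  0.32  ] jaw 87.24 tilt [-90.07  -0.23] F [ 0.7 -1.  -2. ] w 0.0128
row [-0.0013  0.2666 -0.0015] turn -0.0014
```

View pics/c3.png

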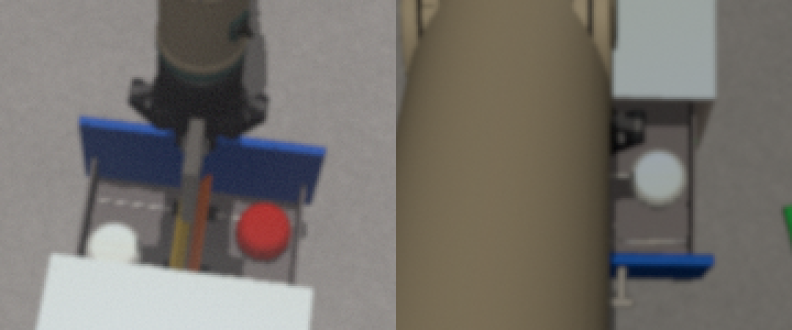

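The picture shows the lid held at about (195,150) in the left crop, above the dividers at (192,230). I'll measure the visible end of the lid and the dividers to check lean and y offset.

Run:
```python
from h import *
s=load('s1');S=cloud(s)*1000
q=S[165:250,285:315].reshape(-1,3); q=q[(q[:,2]>235)&(q[:,2]<375)&(q[:,0]>600)&(q[:,0]<640)&(abs(q[:,1])<40)]
for z in range(240,375,15):
    p=q[(q[:,2]>=z)&(q[:,2]<z+15)]
    if len(p)>4: print(z,len(p),p[:,0].mean().round(1),'y',np.percentile(p[:,1],[5,50,95]).round(1))
hsv=cv2.cvtColor(s['frame'],cv2.COLOR_BGR2HSV)
for nm,h0,h1 in [('orange',3,16),('yellow',20,35)]:
    M=(hsv[...,0]>=h0)&(hsv[...,0]<=h1)&(hsv[...,1]>120)&(S[...,2]>122)&(S[...,2]<145); M[:195]=0;M[250:]=0;M[:,:280]=0;M[:,320:]=0
    p=S[M]; a=np.polyfit(p[:,0]-617,p[:,1],1); print(nm,len(p),'y at x=617:',a[1].round(1),p[:,0].min(),p[:,0].max())
```

```text
240 5 616.0 y [-13.6  -9.4  -3.6]
255 19 616.7 y [-14.1  -7.2  -0.7]
270 21 615.4 y [-14.3  -7.7   0. ]
285 19 615.9 y [-12.5  -5.8  -1.2]
300 18 616.3 y [-12.7  -8.2  -1.4]
315 21 615.4 y [-12.9  -4.3   0.9]
330 24 615.5 y [-12.8  -5.7   0.6]
345 23 615.9 y [-13.4  -7.    0.1]
360 58 609.6 y [-13.   -6.9  -0.4]
orange 86 y at x=617: 3.5 506.5519060174106 613.7244326521634
yellow 60 y at x=617: -19.9 564.4238366903545 615.2218197164038
```

```bash
python3 -m jog '[[[0,0.04,0.0015,0,0],[0,0.09,0.0015,0,0],[0,0.14,0.0015,0,0],[0,0.175,0.0015,0,0],[0,0.183,0.0015,0,0],[0,0.183,0.0015,0,0],[0,0.183,0.0015,0,0]]]' 90
python3 - <<'E'
from h import *
plan(.562,-.0083,.1405,87.3)
E
```

```text
clock: 6.58
tool_pos: [0.5624, -0.0077, 0.2113]
orientation: [-1.572, -0.002, 3.094]
wrist_force: [-0.6, 0.4, -1.8]
width: 0.0132
t 6.58 tcp [ 0.5624 -0.0077  0.2113] jaw 87.27 tilt [-90.09  -0.1 ] F [-0.6  0.4 -1.8] w 0.0132
row [0.0003 0.118  0.0013] turn -0.0007
```

```bash
python3 -m jog '[[[0,0.01,0.001,0,0],[0,0.02,0.001,0,0],[0,0.03,0.001,0,0],[0,0.04,0.001,0,0],[0,0.05,0.001,0,0],[0,0.06,0.001,0,0],[0,0.07,0.001,0,0],[0,0.08,0.001,0,0],[0,0.09,0.001,0,0],[0,0.1,0.001,0,0],[0,0.105,0.001,0,0],[0,0.105,0.001,0,0]]]'
python3 - <<'E'
from h import *
plan(.562,-.0083,.1405,87.3)
E
```

```text
clock: 8.07
tool_pos: [0.5619, -0.0082, 0.1475]
orientation: [-1.572, -0.003, 3.094]
wrist_force: [1.4, 0.4, -5.4]
width: 0.0131
t 8.07 tcp [ 0.5619 -0.0082  0.1475] jaw 87.27 tilt [-90.08  -0.16] F [ 1.4  0.4 -5.4] w 0.0131
row [-0.0003  0.0117  0.0002] turn -0.0007
```

```bash
python3 -m jog '[[[0,0.004,0,0,0],[0,0.008,0,0,0],[0,0.01,0,0,0],[0,0.01,0,0,0]]]' ;python3 -m jog '[[[0,0.002,0,0,0],[0,0.003,0,0,0],[0,0.003,0,0,0]]]'
python3 - <<'E'
from h import *
plan(.562,-.0083,.1405,87.3)
E
```

```text
clock: 8.57
tool_pos: [0.5619, -0.0082, 0.1415]
orientation: [-1.572, -0.003, 3.094]
wrist_force: [-0.3, 0.5, -0.1]
width: 0.0129
clock: 8.95
tool_pos: [0.562, -0.0082, 0.1404]
orientation: [-1.572, -0.002, 3.094]
wrist_force: [-2.0, 0.4, 6.0]
width: 0.013
t 8.95 tcp [ 0.562  -0.0082  0.1404] jaw 87.26 tilt [-90.08  -0.12] F [-2.   0.4  6. ] w 0.013
row [ 0.0001 -0.0001  0.0002] turn -0.0008
```

```bash
for i in 1 2 3; do python3 -m jog '[[[0,0.002,0,0,0],[0,0.002,0,0,0],[0,0.002,0,0,0]]]' | egrep 'pos|force'; done
```

```text
tool_pos: [0.5625, -0.0083, 0.1404]
wrist_force: [-2.4, 0.7, 9.1]
tool_pos: [0.5628, -0.0083, 0.1404]
wrist_force: [-1.0, 0.8, 10.3]
tool_pos: [0.563, -0.0083, 0.1404]
wrist_force: [-2.4, 1.2, 9.7]
```

```bash
python3 -m jog '[[[0,0.003,0,0,0],[0,0.006,0,0,0],[0,0.006,0,0,0]]]' | egrep 'pos|force'; python3 -m jog '[[[0,0,0,0,0],[0,0,0,0,0]]]' | egrep 'pos|force'
```

```text
tool_pos: [0.5658, -0.0084, 0.1403]
wrist_force: [-0.7, 0.1, 22.7]
tool_pos: [0.5657, -0.0085, 0.1406]
wrist_force: [-1.0, 0.0, 6.5]
```

Firm stop at 22 N with no further descent, at the expected height, so the lid is on the floor. I'll release and retreat up.

```bash
python3 -m jog '[[[0,0,0,0,0.4],[0,0,0,0,0.4],[0,0,0,0,0.6],[0,0,0,0,0.6],[0,0,0,0,0.6],[0,0,0,0,0.6]]]'; python3 -m jog '[[[0,-0.03,0,0,0.6],[0,-0.08,0,0,0.6],[0,-0.14,0,0,0.6],[0,-0.2,0,0,0.6],[0,-0.25,0,0,0.6],[0,-0.25,0,0,0.6],[0,-0.25,0,0,0.6],[0,-0.25,0,0,0.6]]]'
python3 - <<'E'
from h import *
plan(.41,.001,.29,87.3)
E
```

```text
clock: 11.45
tool_pos: [0.5657, -0.0085, 0.1406]
orientation: [-1.573, 0.008, 3.094]
wrist_force: [0.2, 0.4, 0.6]
width: 0.0513
clock: 12.45
tool_pos: [0.5638, -0.0087, 0.2893]
orientation: [-1.573, 0.005, 3.094]
wrist_force: [-0.4, 0.0, -0.1]
width: 0.0512
t 12.45 tcp [ 0.5638 -0.0087  0.2893] jaw 87.25 tilt [-90.13   0.3 ] F [-0.4  0.  -0.1] w 0.0512
row [ 0.2568 -0.0024 -0.0039] turn -0.0012
```

```bash
python3 -m jog '[[[0.06,-0.002,-0.004,0,0],[0.12,-0.002,-0.004,0,0],[0.19,-0.002,-0.004,0,0],[0.24,-0.002,-0.004,0,0],[0.257,-0.002,-0.004,0,0],[0.257,-0.002,-0.004,0,0],[0.257,-0.002,-0.004,0,0],[0.257,-0.002,-0.004,0,0]]]'
python3 - <<'E'
from h import *
plan(.41,.001,.15,87.3)
s=snap('scene','s2'); t=snap('top','t2')
a=cv2.resize(s['frame'][140:270,220:380],None,fx=2.4,fy=2.4,interpolation=3)
b=cv2.resize(t['frame'][140:270,180:340],None,fx=2.4,fy=2.4,interpolation=3)
cv2.imwrite('pics/c4.png',np.hstack([a,b]))
S=cloud(s)*1000; q=S[165:260,270:330].reshape(-1,3); q=q[(q[:,0]>500)&(q[:,0]<630)&(abs(q[:,1]+8)<16)]
p=q[(q[:,2]>176)&(q[:,2]<195)]; print('lid top',len(p),np.percentile(p,[3,50,97],axis=0).round(1))
e=q[(q[:,0]>612)]
for z in range(75,190,20):
    k=e[(e[:,2]>=z)&(e[:,2]<z+20)]
    if len(k)>3: print(z,len(k),np.percentile(k[:,1],[5,50,95]).round(1))
E
```

```text
clock: 13.45
tool_pos: [0.4108, 0.001, 0.2896]
orientation: [-1.573, 0.005, 3.093]
wrist_force: [0.4, 0.7, -0.4]
width: 0.0002
t 13.45 tcp [0.4108 0.001  0.2896] jaw 87.24 tilt [-90.12   0.31] F [ 0.4  0.7 -0.4] w 0.0002
row [0.0026 0.2327 0.0006] turn -0.0013
lid top 270 [[501.1 -13.2 179.7]
 [566.5  -5.5 185. ]
 [620.1   2.2 190.1]]
115 35 [-22.   -9.3   6.4]
135 20 [-14.4  -8.2  -1.3]
155 19 [-14.7  -7.4  -2.3]
175 29 [-14.2  -7.9  -1.2]
```

View pics/c4.png

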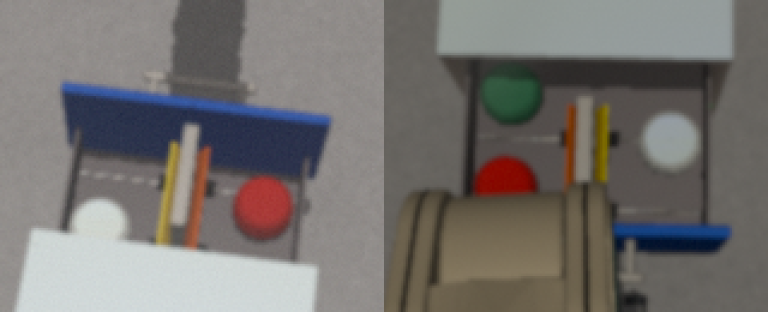

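The lid stands upright between the orange and yellow dividers (left crop (188,175), right crop (585,140)). Its top is at z = 185 mm, as expected, and it is clear of the panel. Next I'll lower the closed fingers in front of the handle and push.

```bash
python3 -m jog '[[[0.003,0.06,0.002,0,0],[0.003,0.12,0.002,0,0],[0.003,0.18,0.002,0,0],[0.003,0.226,0.002,0,0],[0.003,0.226,0.002,0,0],[0.003,0.226,0.002,0,0],[0.003,0.226,0.002,0,0]]]'; python3 -m jog '[[[-0.01,0,0,0,0],[-0.02,0,0,0,0],[-0.03,0,0,0,0],[-0.04,0,0,0,0],[-0.05,0,0,0,0],[-0.06,0,0,0,0],[-0.07,0,0,0,0],[-0.08,0,0,0,0]]]'
```

```text
clock: 14.42
tool_pos: [0.4102, 0.0002, 0.155]
orientation: [-1.573, 0.008, 3.093]
wrist_force: [-0.0, 0.6, 0.5]
width: 0.0003
clock: 15.42
tool_pos: [0.4581, -0.0021, 0.1551]
orientation: [-1.573, 0.006, 3.094]
wrist_force: [-2.5, 0.5, -1.1]
width: -0.0
```

```bash
python3 -m jog '[[[-0.009,0,0,0,0],[-0.018,0,0,0,0],[-0.027,0,0,0,0],[-0.036,0,0,0,0],[-0.045,0,0,0,0],[-0.054,0,0,0,0],[-0.063,0,0,0,0],[-0.072,0,0,0,0],[-0.081,0,0,0,0],[-0.09,0,0,0,0],[-0.099,0,0,0,0],[-0.108,0,0,0,0]]]' | egrep 'pos|force'; python3 -m jog '[[[-0.008,0,0,0,0],[-0.016,0,0,0,0],[-0.024,0,0,0,0],[-0.032,0,0,0,0],[-0.04,0,0,0,0],[-0.048,0,0,0,0],[-0.055,0,0,0,0],[-0.06,0,0,0,0]]]'| egrep 'clock|pos|force'
python3 - <<'E'
from h import *
t=snap('scene','s3'); S=cloud(t)*1000
q=S[150:280,210:380].reshape(-1,3); b=(q[:,2]>194)&(q[:,2]<206)&(q[:,0]<665)&(q[:,0]>480)&(abs(q[:,1])>90)&(abs(q[:,1])<150)
print(np.percentile(q[b][:,0],[2,20,50,80,98]).round(1))
E
```

```text
tool_pos: [0.5232, -0.0052, 0.1556]
wrist_force: [-2.9, 1.5, -2.3]
clock: 17.92
tool_pos: [0.5595, -0.007, 0.1558]
wrist_force: [-2.0, 0.4, -0.6]
[608.3 615.5 620.9 649.  663.6]
```

```bash
python3 -m jog '[[[-0.005,0,0,0,0],[-0.01,0,0,0,0],[-0.015,0,0,0,0],[-0.02,0,0,0,0],[-0.024,0,0,0,0],[-0.027,0,0,0,0],[-0.03,0,0,0,0],[-0.032,0,0,0,0]]]' | egrep 'pos|force'; python3 -m jog '[[[-0.002,0,0,0,0],[-0.004,0,0,0,0],[-0.006,0,0,0,0],[-0.008,0,0,0,0],[-0.01,0,0,0,0],[-0.012,0,0,0,0]]]'| egrep 'clock|pos|force';  python3 -m jog '[[[-0.002,0,0,0,0],[-0.004,0,0,0,0],[-0.006,0,0,0,0],[-0.008,0,0,0,0]]]'| egrep 'clock|pos|force'
```

```text
tool_pos: [0.5794, -0.008, 0.156]
wrist_force: [-2.5, 0.1, -0.9]
clock: 19.73
tool_pos: [0.5866, -0.0083, 0.1561]
wrist_force: [-2.4, -0.6, -1.1]
clock: 20.23
tool_pos: [0.5884, -0.0084, 0.1559]
wrist_force: [-10.1, 0.8, 6.8]
```

Force rise at x = 0.588: the drawer is at its stop. I'll press gently once more to confirm.

```bash
python3 -m jog '[[[-0.003,0,0,0,0],[-0.006,0,0,0,0],[-0.006,0,0,0,0],[-0.006,0,0,0,0]]]'| egrep 'clock|pos|force'; python3 -m jog '[[[0.01,0,0,0,0],[0.03,0,0,0,0],[0.06,0,0,0,0],[0.1,0,0,0,0],[0.14,0,0,0,0],[0.18,0,0,0,0],[0.2,0,0,0,0],[0.2,0,0,0,0],[0.2,-0.1,0,0,0],[0.2,-0.15,0,0,0],[0.2,-0.15,0,0,0],[0.2,-0.15,0,0,0]]]'
python3 - <<'E'
from h import *
s=snap('scene','s4'); t=snap('top','t4')
cv2.imwrite('pics/c5.png',np.hstack([cv2.resize(c['frame'],None,fx=.71,fy=.71,interpolation=cv2.INTER_AREA) for c in(s,t)]))
S0=load('s0'); A=cloud(S0)*1000;S=cloud(s)*1000
for nm,C in (('scene',S),('top',cloud(t)*1000)):
  q=C.reshape(-1,3)
  # panel top (202) vs roof (207): panel front extents in unit frame, roof known centre
  a=np.radians(-2.75); v=(q[:,:2]-[771.7,-16.5])@np.array([np.cos(a),np.sin(a)]); y=(q[:,:2]-[771.7,-16.5])@np.array([-np.sin(a),np.cos(a)])
  for y0,y1 in((-120,-70),(70,120)):
    b=(q[:,2]>194)&(q[:,2]<212)&(y>y0)&(y<y1)&(v>-250)&(v<150); print(nm,np.percentile(v[b],[.5,1,2,99]).round(1))
for nm,(r,c) in {'bottle':((185,245),(410,455)),'cup':((260,305),(405,448)),'can':((248,282),(160,192))}.items():
  f=[np.median(C[r[0]:r[1],c[0]:c[1]].reshape(-1,3)[lambda_],axis=0).round(1) if 0 else (lambda k:k[k[:,2]>20].mean(0).round(1))(C[r[0]:r[1],c[0]:c[1]].reshape(-1,3)) for C in(A,S)]; print(nm,*f)
E
```

```text
clock: 20.72
tool_pos: [0.5883, -0.0084, 0.156]
wrist_force: [-10.8, 0.9, 6.7]
clock: 22.22
tool_pos: [0.4693, -0.0028, 0.2463]
orientation: [-1.573, -0.006, 3.093]
wrist_force: [0.1, -0.5, -0.6]
width: 0.0001
scene [-128.2 -126.7 -124.   120.2]
scene [-130.1 -128.5 -125.5  120.5]
top [-131.4 -130.8 -128.5  116.8]
top [-133.2 -132.6 -130.7  116.2]
bottle [510.8 328.1 123.7] [514.6 326.1 131.1]
cup [670.5 326.7  83.4] [667.2 329.3  72.8]
can [ 681.7 -307.1   48. ] [ 681.8 -307.2   47.4]
```

View pics/c5.png

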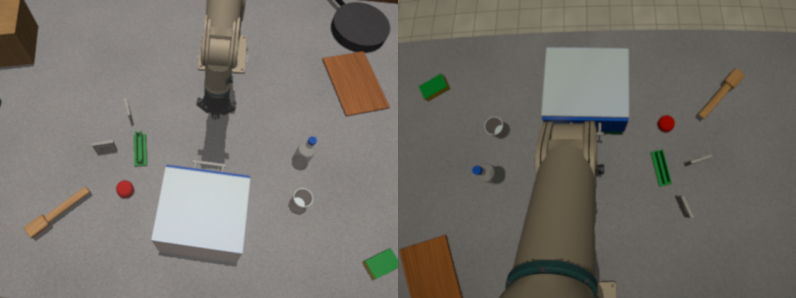

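The picture shows the drawer shut, with the blue panel flush in front of the carcass, the stand empty, and the bottle, cup and can in their places. The panel's outer face is about 12 mm in front of the carcass front, which is its own thickness.

```bash
python3 -c "
from workcell import env
print(env.get_state()['wrist_force']); print(env.sign_off())"
```

```text
[-0.16434683 -0.91032336 -0.38127466]
the job is handed in; nothing more can be done
None
```

The lid is in the drawer between the orange and yellow dividers, the drawer is shut, and the job is handed in at about 22 s of the 58 s allowed. I took the lid from the drip stand, pressed it down until it stopped at floor height (wrist force peaked at about 23 N), let go, and pushed the drawer home by its handle, the last stretch at 10–15 mm/s.

- **Lid:** after I let go it measured upright with its top at z ≈ 185 mm, as expected. That was my last direct view of it, because the closed drawer hides it. The drawer met no catch on the way in.
- **Drawer:** it stopped with the panel flush against the carcass. A second press at about 11 N did not move it.
- **Bystanders:** the can measured the same before and after (under 1 mm). The bottle and cup looked unmoved in the final picture. Their depth averages differed by a few mm between the two pictures, more in height, which I put down to noisy depth readings on them. The arm did not go near either.
- **Small drift:** the tool moved about 3 mm along the drawer during the firmest press. I think the drawer crept in slightly; it caused no problem.

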